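Draw a long breaker bar out of a drawer that opens only part way

TASK

Pull the partly open top drawer of the steel tool cabinet out to its stop and leave it open, then take out the long breaker bar: its head reaches back under the cabinet top, so raise the handle end first and draw the bar out at a slant, without forcing it hard against the cabinet. Finish while holding the bar still in the gripper, the whole of it in the air clearly higher than the cabinet's top and resting on nothing. Leave the other tools in the drawer, and do not disturb the things standing on the cabinet and on the bench.

Things in the scene. Friction and masses are not known exactly. Their poses are not given: they have to be found in the camera images.
- cabinet: dark blue-grey steel tool cabinet fixed on the bench, 400 deep (its x), 300 wide (its y), 220 high, three drawers with steel bow handles; origin at the centre of its underside; drawer fronts face its -x, z up. Top sheet 10 thick (underside at z = 210), its front edge at x = -200; only the top drawer stands partly open
- drawer (a joint): opening of the top drawer along the cabinet's -x, in m: 0 closed, 0.19 at its stop; slides with about 2 N of friction and stays where it is left. It starts 0.05 to 0.085 open, and must be pulled past 0.175
- drawer_handle (a point): middle of the top drawer's bow handle: a level round bar 8 in diameter and 110 long along the cabinet's y, its centre 40 in front of the drawer's front panel and 38 below the cabinet's top, nothing above it
- drawer_floor (a point): middle of the top drawer's floor (moves with the drawer, cabinet's axes), at z = 142 of the cabinet. In this frame the front panel's inner face is at x = -177 and its top edge at z = 56; panel 16 thick; rear wall at x = 190; side walls 42 high at y = -131 and 131; a divider 30 high at y = 40 parts the bar's bay (-y side) from the small tools' bay
- bar: breaker bar, 300 long, 0.5 kg, balances at its middle, lying in the drawer about along the cabinet's x. Origin under its middle on its underside, x from handle to head, z up; axis 11 up. Dark ribbed handle 22 thick, x -150 to -40, towards the drawer's front; shaft 16 thick to 114; head 24 wide, 22 high to 150, 13 square drive sticking out 18 on +y. At the drawer's stop 110 to 170 is uncovered
- bar_handle_end (a point): centre of the bar's handle end face
- bar_head_end (a point): centre of the bar's head end face
- spanner: small combination spanner, 150 long, lying in the small-tools bay of the drawer; origin under its shank's middle
- socket: steel socket, 29 in diameter, 38 high, upright in the small-tools bay of the drawer; origin at its foot
- tin: red tin with a steel lid, 77 in diameter, 56 high, standing on the rear half of the cabinet's top; origin at its foot
- can_green: green spray can with a black cap, 65 in diameter, 186 high, upright on the bench; origin at its foot
- can_white: silver spray can with a red cap, 65 in diameter, 186 high, upright on the bench; origin at its foot
- sprayer: white trigger spray bottle, 84 in diameter, 210 high, upright on the bench; origin at its foot
- bolt_bin: yellow open-fronted bin with bolts, 160 x 105 x 75, on the bench beyond and below the drawer; origin under its centre
Mind the look-alikes: they are no part of the job. Of the things like the tin, leave any that is black; of the rest the larger one is meant.

How it is judged:
By the outcome, as a careful person would: the job done as asked, in the order asked, and still so for the second after the job is handed in, while the arm keeps its last pose, push and grip.
It also fails if it takes over 58 s, if anything falls off the work surface, if the arm or the gripper's body presses on something with over 40 N, if the wrist force passes 120 N, or if a joint passes its speed limit or range.

ROBOT

A 7-joint arm with a two-finger parallel gripper is mounted at the origin on the work surface. World frame = base frame: x ahead of the robot, y to its left, z up, the work surface at z = 0. Lengths are in m, angles in rad, forces in N, time in s.
With the tool pointing down it reaches from about 0.425 to 0.875 m from the base axis. Payload 4.7 kg.
Tool frame: the origin (TCP) lies on the centre line of the jaws, within the pads' length; the fingertips stand 17 mm ahead of it and the grasp point (between the pads) lies 2 mm behind it; z points along the fingers, y is the direction in which the jaws open and shut (so a half turn about z gives the same grasp; the last joint's range is limited). The gripper opens to 87 mm and grips with 3 to 60 N. Pads are 19 mm wide; open, the fingers measure 117 mm over their backs; the gripper's body (75 mm by 190 mm) begins 51 mm behind the grasp point.
Start: joints at [-1.187, 0.321, -0.07, 1.45, 0.023, 1.371, -0.057], TCP at [0.235, 0.606, 0.24] pointing down, gripper open.
Joint ranges: [-2.86, 2.86], [-0.3, 2.09], [-1.38, 1.24], [0.06, 2.45], [-1.56, 4.7], [0.09, 2.05], [-2.69, 2.69]. Speed limits (rad/s): [2.57, 2.57, 3.14, 3.14, 3.14, 3.14, 3.14].

INTERFACE

Orientations are given as a rotation vector (axis times angle).
In Python, from cell import r, imaging, job gives the robot as it stands.
- The arm moves only by the tool move_arm, never from a script. Its argument "targets" is a list of rows, each a list of 4 numbers: the shift along the world's x, y, z in m, then the turn about the world's z in rad. A call has 1 to 10 rows; each row is the pose to reach, as a shift and turn from the pose commanded when the call began; what a row does not reach only later rows make up. A row lasts 1/12 s, in which the tool goes at most 41.7 mm and 7.16 degrees, less where a joint would pass 70% of its speed; a pose out of reach is approached as far as the arm can. A call with a gripper value outside its range is refused whole. "claw" is the gripper command: -1 is fully open, 1 is shut, values between are in proportion, set as the call begins (left out, the last holds). The fingers move at their own pace and stop on an object; the grip force is fixed at half the most. Time passes only in rows, so rows that repeat a pose let the fingers close. It gives the time, the measured TCP pose, the force and the opening at its end, in the units of the state.
- r.sense(): the state, without advancing time (a new reading comes with each control period).
- imaging.camera(name): name is "scene" or "top" or "wrist"; returns a dict with "frame" (420x560x3 uint8, blue, green, red), "vfov" (degrees; the focal length in pixels is half the picture's height over the tangent of half this angle, whatever the lens; pixels are square), "cx", "cy" (the principal point, pixels), "camera_from_world" (4x4, takes a point from world to camera coordinates). Camera axes: x right, y up, looking along -z (the intrinsics and any distortion apply to the point x, -y, -z); pixel columns grow to the right and rows downward; lengths in m; the calibration is good to about 2 mm. A picture is of the moment at which its call begins. There is no depth.
- job.hand_in(): hands the job in, once; it reports no verdict.
The state is a dict: "time_s": time; "qpos": joint angles; "qvel": joint speeds; "joint_efforts": joint torques, N m; "ee_pos": TCP position; "eef_rot": TCP orientation; "force": force on the tool from outside, world axes, zero at the start; "ft_torque": the same for the moment, N m; "gripper_width": opening from 0.0 (shut) to 1.0 (fully open).
Only numpy, scipy, OpenCV 4.12 (cv2) and the standard library are available. Lean on these libraries where they do the work, as an engineer would, in place of code of your own. Each camera call takes 0.05 s, during which the arm holds its last target.

## Working session

There is one attempt and no reset: what is moved stays moved. The work goes in short steps, Python scripts to look and compute and a tool call to move; the robot and the scene stay as the last step left them, time stands still between calls to the robot, and variables do not carry over. Pictures are saved under pics/ and viewed, and the job is handed in when it is done.

Besides the shell and the picture viewer there is one more tool, called after ">>>" in YAML: its name, and indented under it one key for each argument. move_arm: Moves the arm, as the interface text tells. Its arguments: {"type":"object","properties":{"targets":{"type":"array","items":{"type":"array","items":{"type":"number"}}},"claw":{"type":"number"}},"required":["targets"]}

```bash
ls -la; mkdir -p pics; cat > h.py <<'E'
import numpy as np, cv2
from cell import r, imaging, job
def cam(n):
    return imaging.camera(n)
def K(c):
    h=c["frame"].shape[0]; f=h/2/np.tan(np.radians(c["vfov"])/2); return f
def ray(c,u,v):
    f=K(c); T=np.array(c["camera_from_world"]); R=T[:3,:3]; t=T[:3,3]
    d=np.array([(u-c["cx"])/f,-(v-c["cy"])/f,-1.0]); return -R.T@t, R.T@d
def onz(c,u,v,z):
    o,d=ray(c,u,v); return o+d*(z-o[2])/d[2]
def proj(c,p):
    f=K(c); T=np.array(c["camera_from_world"]); q=T[:3,:3]@np.array(p)+T[:3,3]
    return np.array([c["cx"]+f*q[0]/-q[2], c["cy"]+f*-q[1]/-q[2]])
def tri(c1,p1,c2,p2):
    o1,d1=ray(c1,*p1); o2,d2=ray(c2,*p2)
    s=np.linalg.lstsq(np.c_[d1,-d2],o2-o1,rcond=None)[0]
    a=o1+d1*s[0]; b=o2+d2*s[1]; return (a+b)/2, np.linalg.norm(a-b)
E
python3 - <<'E'
from h import *
import pickle
print(r.sense())
for n in ["scene","top","wrist"]:
    c=cam(n); cv2.imwrite(f"pics/{n}0.png",c["frame"]); pickle.dump(c,open(f"{n}0.pkl","wb"))
    print(n,{k:v for k,v in c.items() if k!="frame"})
E
```

```text
total 12
drwxr-xr-x  3 agent agent 4096 Dec  7 14:07 .
drwxr-xr-x 23 root  root  4096 Dec  7 14:07 ..
drwxr-xr-x  2 agent agent 4096 Dec  7 14:07 pics
{'time_s': 0.0, 'qpos': array([-1.18689942,  0.32182863, -0.07005616,  1.45171089,  0.02260491,
        1.37081007, -0.05691884]), 'qvel': array([-0.0004227 , -0.00113846,  0.00041094,  0.00063227,  0.00044254,
       -0.00212026, -0.00038441]), 'joint_efforts': array([ 1.97830145e-04, -4.91286027e+01, -4.03871695e-01, -3.12522769e+01,
       -6.39528804e-02,  4.35662933e-02,  1.62494939e-04]), 'ee_pos': array([0.23479472, 0.60552961, 0.23843961]), 'eef_rot': array([-5.77546510e-01, -3.08779410e+00,  3.07029452e-03]), 'force': array([-0.309244  ,  0.22526583,  0.27769026]), 'ft_torque': array([ 0.00811454,  0.00043361, -0.01630426]), 'gripper_width': 1.0000948077666683}
scene {'vfov': 43.145934056378465, 'cx': 282.9980891259924, 'cy': 208.21092085976514, 'camera_from_world': array([[ 0.23596273,  0.9716292 , -0.01607156, -0.17562395],
       [-0.6421914 ,  0.16832769,  0.7478342 ,  0.26218575],
       [ 0.72932283, -0.16613998,  0.66369098, -2.04961614],
       [ 0.        ,  0.        ,  0.        ,  1.        ]])}
top {'vfov': 57.70081588348841, 'cx': 274.1216882859292, 'cy': 208.90022191756353, 'camera_from_world': array([[ 0.02164663, -0.99971083,  0.01047329,  0.01400764],
       [ 0.99452317,  0.02260333,  0.10204291, -0.62188968],
       [-0.10225013,  0.00820704,  0.99472486, -1.36992799],
       [ 0.        ,  0.        ,  0.        ,  1.        ]])}
wrist {'vfov': 59.821631319265684, 'cx': 272.8966562146649, 'cy': 211.63865444653769, 'camera_from_world': array([[ 0.36127218,  0.93245771, -0.00224107, -0.64924768],
       [-0.89759633,  0.34711239, -0.27172378,  0.03344753],
       [-0.25259303,  0.10017782,  0.96237267, -0.39042661],
       [ 0.        ,  0.        ,  0.        ,  1.        ]])}
```

View pics/scene0.png

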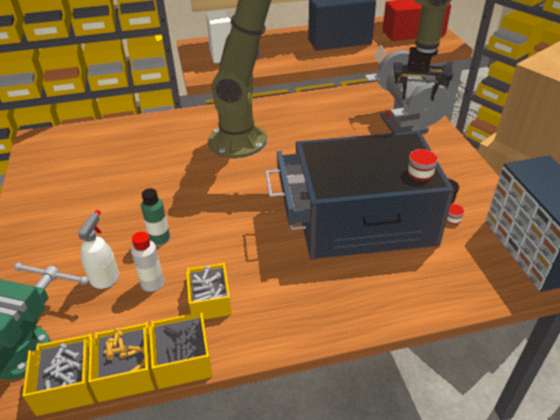

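View pics/top0.png

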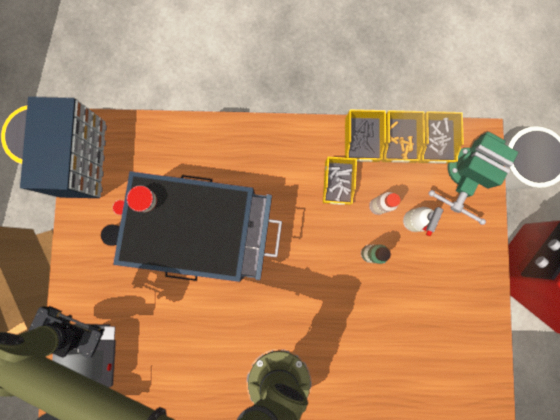

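View pics/wrist0.png

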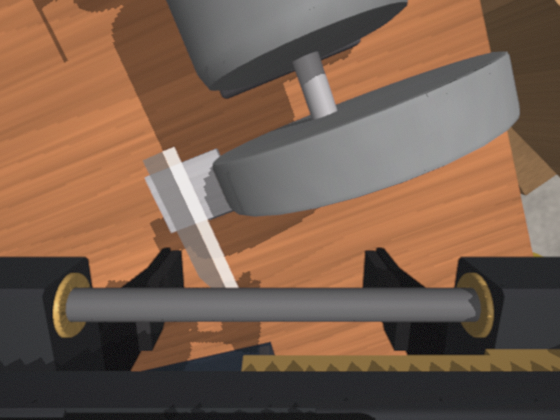

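The scene camera shows the cabinet at about (370,195), with drawers facing left (world -y). The top camera shows the bow handle at (276,238) and the open drawer strip at x 245–268. I'll enlarge the top view and measure.

```bash
python3 - <<'E'
import pickle,cv2
c=pickle.load(open("top0.pkl","rb")); f=c["frame"][160:295,100:300]
cv2.imwrite("pics/top0c.png",cv2.resize(f,None,fx=4,fy=4,interpolation=cv2.INTER_CUBIC))
c=pickle.load(open("scene0.pkl","rb")); f=c["frame"][125:260,255:455]
cv2.imwrite("pics/scene0c.png",cv2.resize(f,None,fx=4,fy=4,interpolation=cv2.INTER_CUBIC))
E
```

```text
(no output)
```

View pics/top0c.png

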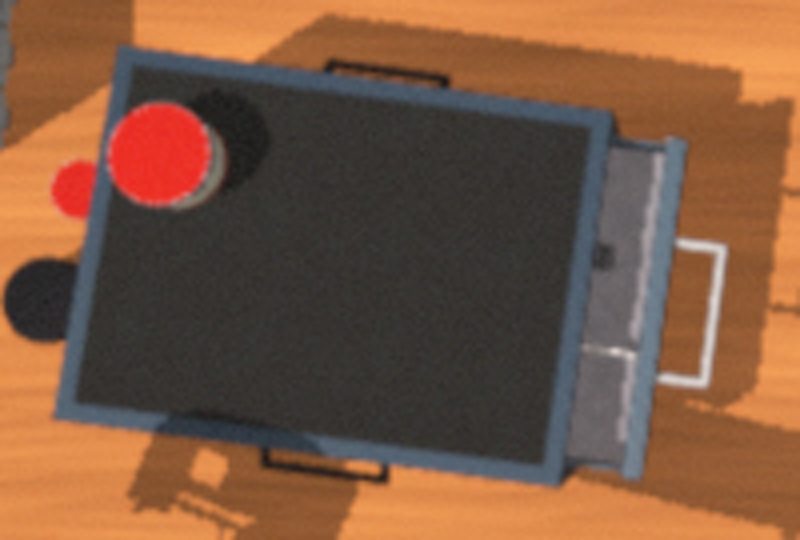

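View pics/scene0c.png

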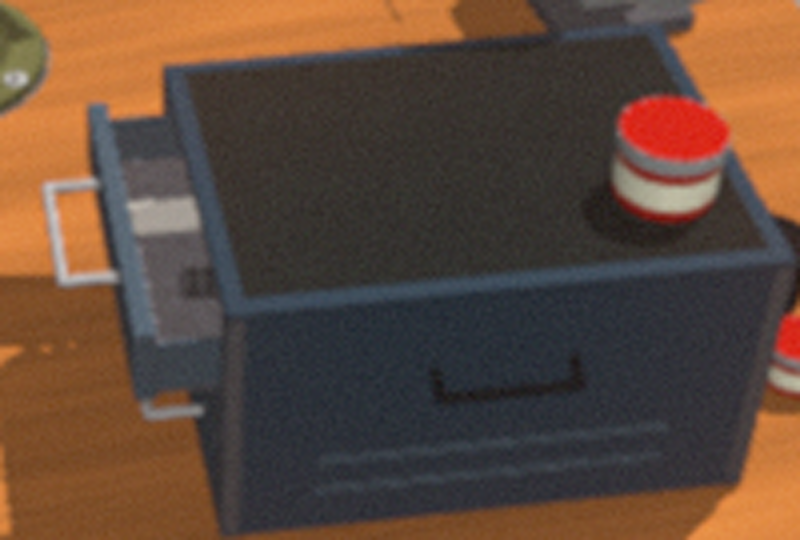

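The crop shows the cabinet top corners at (130,171.8), (253,188), (240,281.3) and (113.8,264.3), and the handle bar from (281.3,220.8) to (276.3,256.5). The bar's dark handle end shows at about (251,224). The red tin with the steel lid stands on the top; a small red one and a black one stand on the bench behind the cabinet.

```bash
python3 - <<'E'
from h import *
import pickle
c=pickle.load(open("top0.pkl","rb"))
s=pickle.load(open("scene0.pkl","rb"))
P=np.array([onz(c,*p,0.22) for p in [(130,171.8),(253,188),(240.2,281),(113.9,264.2)]])
print("top corners",P.round(4)); print("sides",[np.linalg.norm(P[i]-P[(i+1)%4]).round(4) for i in range(4)])
S=np.array([onz(s,255+u/4,125+v/4,0.22) for u,v in [(795,258),(232,308),(170,68),(655,32)]])
print("scene corners",S.round(4)); print([np.linalg.norm(S[i]-S[(i+1)%4]).round(4) for i in range(4)])
cen=P.mean(0); ex=(P[0]+P[3]-P[1]-P[2]); ex/=np.linalg.norm(ex); print("cen",cen,"yaw",np.arctan2(ex[1],ex[0]))
e2=(S[0]+S[3]-S[1]-S[2]);print("scene cen",S.mean(0),np.arctan2(e2[1],e2[0]))
H=np.array([onz(c,*p,0.182) for p in [(281.2,220.8),(276.4,256.3)]]); print("handle",H.round(4),H.mean(0).round(4),np.linalg.norm(H[0]-H[1]))
HS=np.array([onz(s,255+u/4,125+v/4,0.182) for u,v in [(62,280),(47,186)]]);print("handle scene",HS,HS.mean(0))
yaw=np.arctan2(ex[1],ex[0]);R=np.array([[np.cos(yaw),-np.sin(yaw)],[np.sin(yaw),np.cos(yaw)]])
for h in [H.mean(0),HS.mean(0)]:
    l=R.T@(h[:2]-cen[:2]); print("handle in cab",l, "opening",-200-16 if 0 else -(l[0])-0.2-0.04)
b=onz(c,100+603/4,160+256/4,0.164); print("bar handle end? cab",R.T@(b[:2]-cen[:2]),b)
E
```

```text
top corners [[0.7109 0.493  0.22  ]
 [0.6677 0.0983 0.22  ]
 [0.3738 0.1302 0.22  ]
 [0.4173 0.5254 0.22  ]]
sides [np.float64(0.397), np.float64(0.2956), np.float64(0.3976), np.float64(0.2954)]
scene corners [[0.714  0.4958 0.22  ]
 [0.6661 0.1061 0.22  ]
 [0.3806 0.1383 0.22  ]
 [0.4314 0.5203 0.22  ]]
[np.float64(0.3927), np.float64(0.2873), np.float64(0.3854), np.float64(0.2837)]
cen [0.54242086 0.31173269 0.22      ] yaw 1.461461842763854
scene cen [0.54804557 0.31512454 0.22      ] 1.44357888705254
handle [[0.5674 0.005  0.182 ]
 [0.4518 0.0183 0.182 ]] [0.5096 0.0117 0.182 ] 0.11632825432830796
handle scene [[0.56398988 0.01000487 0.182     ]
 [0.45388174 0.02310899 0.182     ]] [0.50893581 0.01655693 0.182     ]
handle in cab [-3.01840458e-01 -1.19364768e-04] opening 0.061840457663794236
handle in cab [-0.29706703  0.00107647] opening 0.05706702530551303
bar handle end? cab [-0.20383057 -0.03583481] [0.55580036 0.10520903 0.164     ]
```

The sizes match within about 1.5%, so the cabinet yaw is about 1.461 rad and the handle middle about (0.509, 0.013, 0.182). The plan is to hook the bow from behind with shut fingers, jaws along the cabinet's y, which is the same yaw the bar grasp needs. First I'll go above it and look with the wrist camera.

>>> move_arm:
  targets:
    - [0,0,0.04,-0.1]
    - [0,0,0.08,-0.2]
    - [0.0,-0.02,0.11,-0.3]
    - [0.02,-0.055,0.12,-0.4]
    - [0.035,-0.09,0.12,-0.48]
    - [0.05,-0.125,0.12,-0.56]
    - [0.065,-0.16,0.12,-0.64]
    - [0.08,-0.195,0.12,-0.72]
    - [0.097,-0.23,0.12,-0.8]
    - [0.115,-0.265,0.12,-0.88]
  claw: 1

```text
time_s: 0.98
ee_pos: [0.3501, 0.3392, 0.3594]
eef_rot: [-1.842, -2.545, -0.0]
force: [1.3, 0.6, 1.1]
gripper_width: 0.326
```

>>> move_arm:
  targets:
    - [0.017,-0.035,0,-0.06]
    - [0.034,-0.07,0,-0.12]
    - [0.051,-0.105,0,-0.18]
    - [0.068,-0.14,0,-0.24]
    - [0.085,-0.175,0,-0.3]
    - [0.102,-0.21,0,-0.36]
    - [0.119,-0.245,0,-0.4]
    - [0.136,-0.28,0,-0.42]
    - [0.152,-0.309,-0.01,-0.43]
    - [0.162,-0.309,-0.02,-0.43]

```text
time_s: 1.82
ee_pos: [0.5134, 0.0235, 0.3404]
eef_rot: [2.349, 2.081, 0.001]
force: [-0.5, -1.1, -0.3]
gripper_width: 0.005
```

```bash
python3 - <<'E'
from h import *
import pickle
s=r.sense(); print({k:np.round(s[k],3) for k in ["time_s","qpos","ee_pos","eef_rot","force","gripper_width"]})
c=cam("wrist"); cv2.imwrite("pics/wrist1.png",c["frame"]); pickle.dump(c,open("wrist1.pkl","wb"))
E
```

```text
{'time_s': np.float64(1.817), 'qpos': array([-0.671, -0.022,  0.566,  1.638,  0.015,  1.519, -0.226]), 'ee_pos': array([0.513, 0.024, 0.34 ]), 'eef_rot': array([2.349e+00, 2.081e+00, 1.000e-03]), 'force': array([-0.503, -1.07 , -0.335]), 'gripper_width': np.float64(0.005)}
```

View pics/wrist1.png

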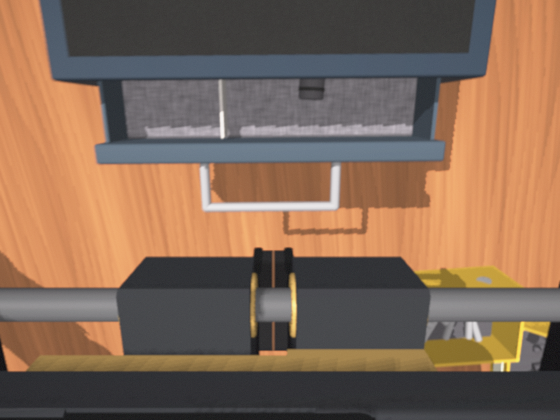

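The wrist view shows the bow from (207,207) to (336,207), the panel's top edge at row ~142–161, the cabinet's front edge at row ~77, and the bar's dark handle end face at about (312,95), right of the divider (222).

```bash
python3 - <<'E'
from h import *
import pickle
c=pickle.load(open("wrist1.pkl","rb"))
H=np.array([onz(c,*p,0.182) for p in [(207,207),(336,207)]]); print("handle",H.round(4),H.mean(0).round(4),np.linalg.norm(H[0]-H[1]).round(4))
E_=np.array([onz(c,*p,0.22) for p in [(58,79),(486,76)]]); print("front edge",E_.round(4),np.linalg.norm(E_[0]-E_[1]).round(4),E_.mean(0))
d=E_[1]-E_[0]; print("yaw from edge",np.arctan2(d[1],d[0])+np.pi/2)
d=H[1]-H[0]; print("yaw from bow",np.arctan2(d[1],d[0])+np.pi/2)
Pn=np.array([onz(c,*p,0.198) for p in [(98,161),(442,160),(98,143),(443,141)]]);print("panel outer,inner",Pn.round(4))
for z in (0.146,0.153,0.164):print("bar end",z,onz(c,312,99 if z<.164 else 80,z).round(4),onz(c,325,97,z).round(4),onz(c,299,97,z).round(4))
print("divider",onz(c,222,110,0.172).round(4))
for q in (H.mean(0),E_.mean(0)): print(proj(c,q))
f=c["frame"][60:220,80:460]; cv2.imwrite("pics/wrist1c.png",cv2.resize(f,None,fx=2,fy=2,interpolation=cv2.INTER_CUBIC))
E
```

```text
handle [[0.4572 0.0231 0.182 ]
 [0.5673 0.0096 0.182 ]] [0.5122 0.0164 0.182 ] 0.1109
front edge [[0.3797 0.1341 0.22  ]
 [0.6703 0.1009 0.22  ]] 0.2925 [0.52503769 0.11751264 0.22      ]
yaw from edge 1.457122550179709
yaw from bow 1.4492778324151756
panel outer,inner [[0.3821 0.0743 0.198 ]
 [0.6506 0.0424 0.198 ]
 [0.3855 0.0879 0.198 ]
 [0.6513 0.0572 0.198 ]]
bar end 0.146 [0.5588 0.1009 0.146 ] [0.5704 0.1012 0.146 ] [0.5475 0.104  0.146 ]
bar end 0.153 [0.558  0.1009 0.153 ] [0.5694 0.1012 0.153 ] [0.5469 0.1039 0.153 ]
bar end 0.164 [0.5582 0.1158 0.164 ] [0.5678 0.1011 0.164 ] [0.5461 0.1037 0.164 ]
divider [0.4814 0.101  0.172 ]
[271.54256255 207.        ]
[272.19922118  77.49860359]
```

View pics/wrist1c.png

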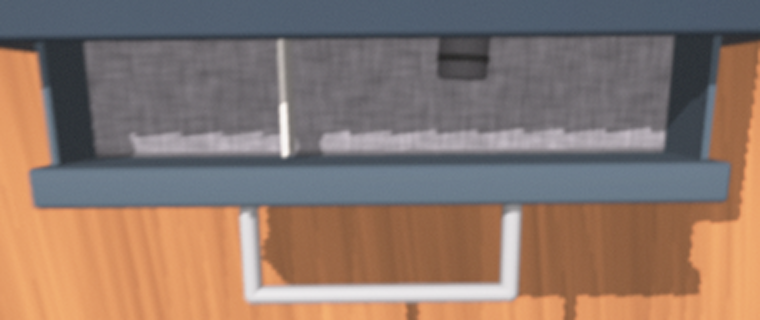

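The bow length reads 0.111 (given 0.110) and the panel-to-bow spacing about 41 mm, so the measurement holds. I'll lower the shut fingers into the gap at (0.514, 0.036).

>>> move_arm:
  targets:
    - [0,0.013,0,0]
    - [0,0.013,-0.03,0]
    - [0,0.013,-0.06,0]
    - [0,0.013,-0.09,0]
    - [0,0.013,-0.115,0]
    - [0,0.013,-0.125,0]
    - [0,0.013,-0.135,0]
    - [0,0.013,-0.15,0]
    - [0,0.013,-0.165,0]
    - [0,0.013,-0.165,0]

```text
time_s: 2.7
ee_pos: [0.5101, 0.0473, 0.1729]
eef_rot: [-2.334, -2.099, 0.005]
force: [-0.2, 0.4, -0.5]
gripper_width: 0.005
```

```bash
python3 - <<'E'
from h import *
c=cam("scene"); f=c["frame"][100:300,200:460]; cv2.imwrite("pics/scene2.png",cv2.resize(f,None,fx=3,fy=3,interpolation=cv2.INTER_CUBIC))
s=r.sense();print(s["ee_pos"],s["force"])
E
```

```text
[0.51085771 0.04703961 0.17417935] [-0.4456091  -0.27802835  0.12943252]
```

View pics/scene2.png

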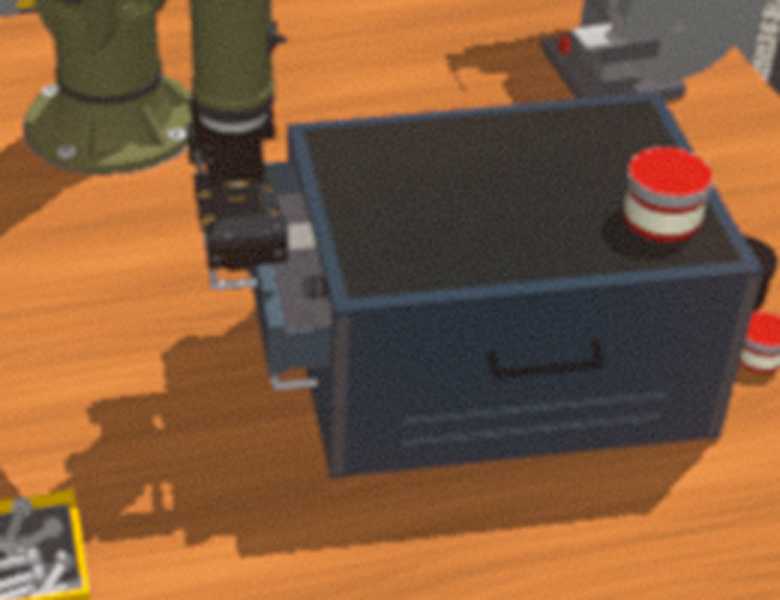

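The fingers are inside the bow with no contact force. Now I'll pull along the cabinet's -x, (-0.116, -0.993).

>>> move_arm:
  targets:
    - [-0.001,-0.01,0,0]
    - [-0.002,-0.02,0,0]
    - [-0.004,-0.033,0,0]
    - [-0.0055,-0.047,0,0]
    - [-0.007,-0.061,0,0]
    - [-0.009,-0.075,0,0]
    - [-0.0105,-0.089,0,0]
    - [-0.012,-0.103,0,0]
    - [-0.0135,-0.117,0,0]
    - [-0.015,-0.128,0,0]

```text
time_s: 3.58
ee_pos: [0.4974, -0.085, 0.1758]
eef_rot: [2.34, 2.094, 0.003]
force: [1.7, 2.6, 0.2]
gripper_width: 0.003
```

>>> move_arm:
  targets:
    - [-0.0005,-0.004,0,0]
    - [-0.001,-0.008,0,0]
    - [-0.0015,-0.012,0,0]
    - [-0.0015,-0.012,0,0]

```text
time_s: 3.92
ee_pos: [0.4954, -0.0954, 0.1748]
eef_rot: [2.339, 2.097, -0.0]
force: [0.4, 0.4, -0.7]
gripper_width: 0.006
```

>>> move_arm:
  targets:
    - [-0.0005,-0.004,0,0]
    - [-0.001,-0.008,0,0]
    - [-0.001,-0.008,0,0]

```text
time_s: 4.17
ee_pos: [0.4952, -0.0968, 0.1747]
eef_rot: [-2.33, -2.098, -0.009]
force: [0.1, 12.8, 2.4]
gripper_width: 0.002
```

```bash
python3 - <<'E'
from h import *
import pickle
c=cam("top"); pickle.dump(c,open("top3.pkl","wb")); f=c["frame"][160:295,150:330]; cv2.imwrite("pics/top3.png",cv2.resize(f,None,fx=4,fy=4,interpolation=cv2.INTER_CUBIC))
s=r.sense();print(s["ee_pos"],s["force"])
E
```

```text
[ 0.49522012 -0.09684654  0.17466792] [ 0.3396939  12.86480708  2.45124734]
```

View pics/top3.png

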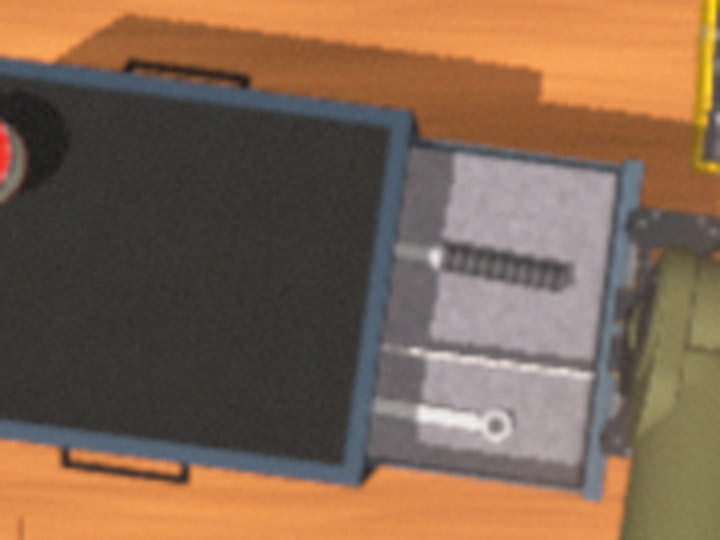

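A steady 12.8 N shows the drawer is on its stop. The top view shows the bar's ribbed handle from (260,224) to (294,228). I'll back the fingers off the bow, go straight up, open, and look from the wrist.

>>> move_arm:
  targets:
    - [0.001,0.008,0,0]
    - [0.001,0.012,0,0]
    - [0.001,0.012,0.03,0]
    - [0.001,0.012,0.07,0]
    - [0.001,0.012,0.11,0]
    - [0.005,0.012,0.15,0]
    - [0.02,0.012,0.16,0]
    - [0.035,0.012,0.16,0]
    - [0.035,0.012,0.16,0]
  claw: -0.2

```text
time_s: 4.97
ee_pos: [0.5316, -0.0909, 0.3353]
eef_rot: [2.336, 2.096, 0.001]
force: [-1.2, 0.4, -1.3]
gripper_width: 0.567
```

```bash
python3 - <<'E'
from h import *
import pickle
c=cam("wrist"); pickle.dump(c,open("wrist4.pkl","wb")); cv2.imwrite("pics/wrist4.png",c["frame"])
c=cam("top"); pickle.dump(c,open("top4.pkl","wb"))
s=r.sense();print(s["ee_pos"],s["eef_rot"],s["force"])
E
```

```text
[ 0.52898804 -0.09130641  0.33380016] [-2.33946349 -2.0964236   0.00407194] [-0.48207851 -0.64917165  0.09052684]
```

View pics/wrist4.png

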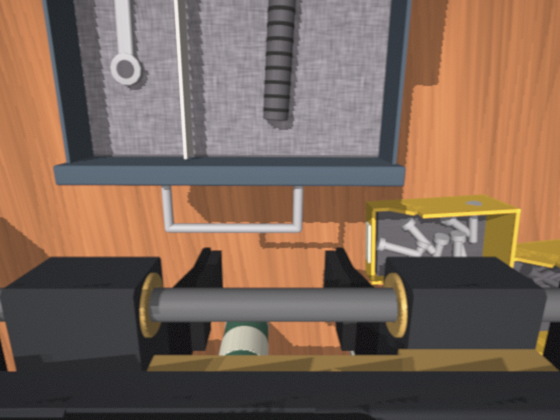

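The wrist view shows the bar's handle axis from (282,10) to (277,118), the end face's lower edge at ~(277,122), and the bow at row ~228.

```bash
python3 - <<'E'
from h import *
import pickle
c=pickle.load(open("wrist4.pkl","rb"))
f=c["frame"].astype(int); hsv=cv2.cvtColor(c["frame"],cv2.COLOR_BGR2HSV)
m=(hsv[...,2]<75).astype(np.uint8); 
for v in (5,30,50,70,90,100,110,115,120,124):
    x=np.where(m[v,230:340])[0]
    if len(x): print(v,x.min()+230,x.max()+230)
for z in (0.153,):
    a=onz(c,282,5,z); b=onz(c,277,110,z); e=onz(c,277,121,0.145); print("axis pts",a.round(4),b.round(4),"end",e.round(4))
    d=a-b; print("bar yaw",np.arctan2(d[1],d[0]))
H=np.array([onz(c,*p,0.182) for p in [(167,228),(298,228)]]); print("handle",H.round(4),H.mean(0).round(4))
P=np.array([onz(c,*p,0.198) for p in [(57,183),(402,182)]]); print("panel outer",P.round(4))
t=pickle.load(open("top4.pkl","rb"))
print("top: end",onz(t,150+575/4,160+273/4,0.155),"start",onz(t,150+442/4,160+257/4,0.16))
s=r.sense()
E
```

```text
5 273 294
30 291 293
50 289 291
70 285 291
90 286 289
100 286 288
110 264 288
115 285 287
axis pts [0.5564 0.0614 0.153 ] [ 0.5439 -0.0188  0.153 ] end [ 0.543  -0.0283  0.145 ]
bar yaw 1.416212321265954
handle [[ 0.4393 -0.1055  0.182 ]
 [ 0.5512 -0.1178  0.182 ]] [ 0.4953 -0.1117  0.182 ]
panel outer [[ 0.366  -0.0547  0.198 ]
 [ 0.6352 -0.0834  0.198 ]]
top: end [ 0.54536131 -0.038063    0.155     ] start [0.5559374  0.07301461 0.16      ]
```

The bow moved 0.128 m, so the opening is about 0.19 and the drawer is at its stop. The two views put the bar's end at y ≈ -0.033±0.005, with the axis at x ≈ 0.546 near y = -0.011. That is the grip point, about 22 mm from the end. I'll go above it and lower halfway.

>>> move_arm:
  targets:
    - [0.005,0.025,0,-0.01]
    - [0.011,0.055,-0.01,-0.01]
    - [0.017,0.08,-0.03,-0.01]
    - [0.017,0.08,-0.06,-0.01]
    - [0.017,0.08,-0.09,-0.01]
    - [0.017,0.08,-0.11,-0.01]
    - [0.017,0.08,-0.125,-0.01]
    - [0.017,0.08,-0.13,-0.01]
    - [0.017,0.08,-0.13,-0.01]

```text
time_s: 5.82
ee_pos: [0.5446, -0.0113, 0.2029]
eef_rot: [-2.348, -2.084, 0.005]
force: [0.8, -0.0, 0.6]
gripper_width: 0.598
```

```bash
python3 - <<'E'
from h import *
import pickle
c=cam("wrist"); pickle.dump(c,open("wrist5.pkl","wb")); cv2.imwrite("pics/wrist5.png",c["frame"])
c=cam("scene"); f=c["frame"][100:300,200:460]; cv2.imwrite("pics/scene5.png",cv2.resize(f,None,fx=3,fy=3,interpolation=cv2.INTER_CUBIC))
s=r.sense();print(s["ee_pos"],s["eef_rot"],s["force"])
E
```

```text
[ 0.54646976 -0.01119111  0.20527536] [2.34957674e+00 2.08477307e+00 7.55665020e-04] [ 0.10715854 -0.01999491  0.20028433]
```

View pics/wrist5.png

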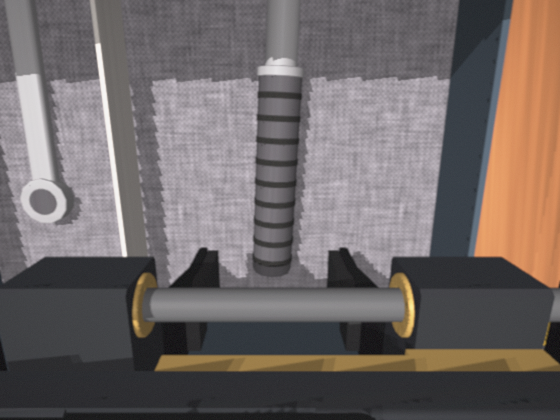

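View pics/scene5.png

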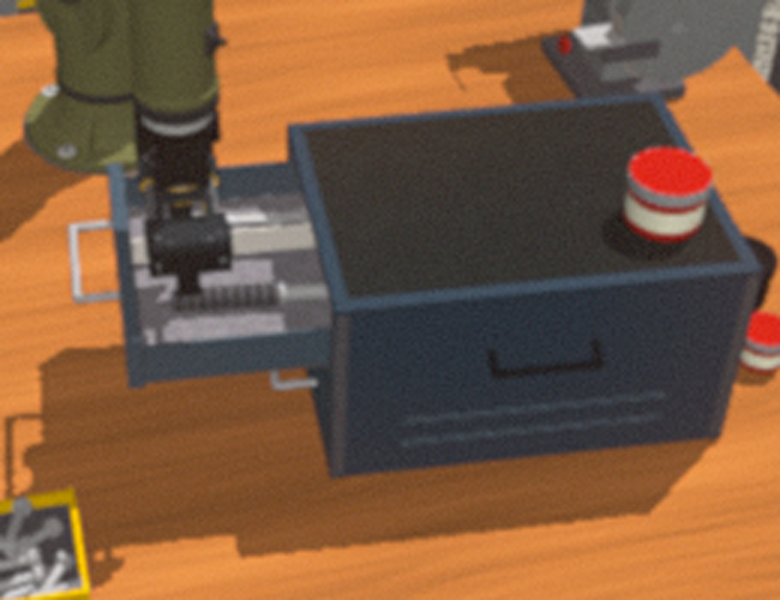

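The closer wrist view shows the bar's handle from (280,68) to the end at (273,274), between the fingers (210 to 338).

```bash
python3 - <<'E'
from h import *
import pickle
c=pickle.load(open("wrist5.pkl","rb"))
a=onz(c,280,75,0.162); a2=onz(c,279.5,120,0.153); b=onz(c,274,235,0.153); e=onz(c,272,275,0.144); e2=onz(c,273,262,0.164)
print(a,a2,b,"end",e,e2); d=a2-b; print("yaw",np.arctan2(d[1],d[0]), "end->start", np.linalg.norm((a-e)[:2]))
print("width",np.linalg.norm(onz(c,257,180,.153)-onz(c,299,180,.153)))
s=r.sense(); p=s["ee_pos"]; print(p,proj(c,[p[0],p[1],.153]))
t=(p[1]-b[1])/d[1]; print("axis x at tcp y",b[0]+t*d[0])
E
```

```text
[0.55886392 0.07749831 0.162     ] [0.55634254 0.05651154 0.153     ] [ 0.54607752 -0.00569469  0.153     ] end [ 0.54143614 -0.03435994  0.144     ] [ 0.5441638  -0.01720878  0.164     ]
yaw 1.4072541822722267 end->start 0.11320776131397173
width 0.0227154042332065
[ 0.54646976 -0.01119111  0.20527536] [275.82727749 243.99258436]
axis x at tcp y 0.5451705238947214
```

End at y = -0.034, handle length 0.113 (given 0.110), width 22.7 mm (given 22): consistent. I'll lower to TCP z ≈ 0.163 and close.

>>> move_arm:
  targets:
    - [-0.001,0,-0.012,-0.04]
    - [-0.001,0,-0.024,-0.04]
    - [-0.001,0,-0.034,-0.04]
    - [-0.001,0,-0.042,-0.04]
    - [-0.001,0,-0.042,-0.04]

```text
time_s: 6.33
ee_pos: [0.5443, -0.0109, 0.1607]
eef_rot: [-2.389, -2.038, 0.004]
force: [0.5, 0.3, -0.7]
gripper_width: 0.6
```

>>> move_arm:
  targets:
    - [0,0,0,0]
    - [0,0,0,0]
    - [0,0,0,0]
    - [0,0,0,0]
    - [0,0,0,0]
  claw: 1

```text
time_s: 6.75
ee_pos: [0.5458, -0.011, 0.163]
eef_rot: [2.39, 2.038, 0.001]
force: [-0.8, -0.2, 0.5]
gripper_width: 0.299
```

>>> move_arm:
  targets:
    - [0,0,0,0]
    - [0,0,0,0]
    - [0,0,0.003,0]
    - [0,0,0.006,0]
    - [0,0,0.01,0]
    - [0,0,0.014,0]
    - [0,0,0.014,0]

```text
time_s: 7.33
ee_pos: [0.5458, -0.0108, 0.1773]
eef_rot: [2.39, 2.038, 0.001]
force: [-0.4, 0.4, -3.4]
gripper_width: 0.243
```

```bash
python3 - <<'E'
from h import *
import pickle
c=cam("wrist"); cv2.imwrite("pics/wrist6.png",c["frame"])
c=cam("scene"); f=c["frame"][130:240,220:360]; cv2.imwrite("pics/scene6.png",cv2.resize(f,None,fx=5,fy=5,interpolation=cv2.INTER_CUBIC))
s=r.sense();print(s["ee_pos"],s["eef_rot"],s["force"],s["ft_torque"],s["gripper_width"])
E
```

```text
[ 0.54548066 -0.01083443  0.176648  ] [2.39053432e+00 2.03815788e+00 2.98052021e-04] [-0.14541267  0.3213461  -3.59103938] [-0.10894795  0.10027476  0.02652469] 0.23841415817605488
```

View pics/wrist6.png

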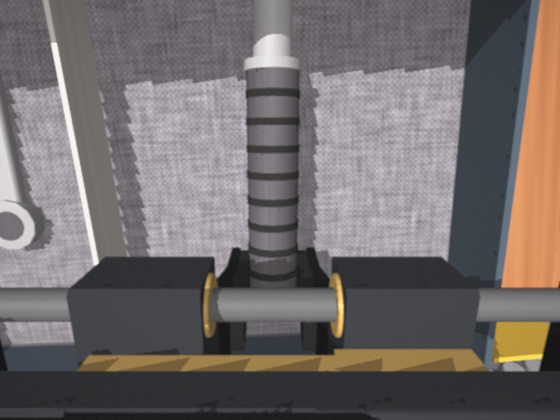

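View pics/scene6.png

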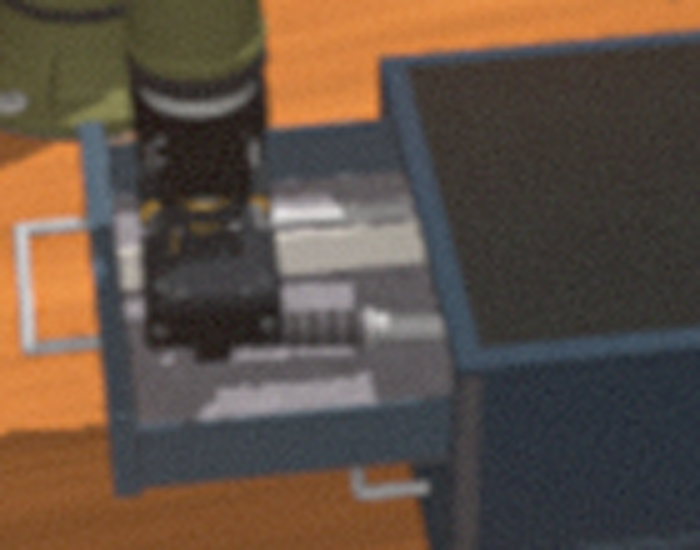

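The bar is gripped (opening about 21 mm). At 14 mm lift the grip carries about 3.5 N, less than its 4.9 N weight, so the head is still on the floor and the bar pivots in the pads. I'll raise the handle end to a slant of about 14°.

>>> move_arm:
  targets:
    - [0,0,0.006,0]
    - [0,0,0.012,0]
    - [0,0,0.018,0]
    - [0,0,0.024,0]
    - [0,0,0.03,0]
    - [0,0,0.03,0]

```text
time_s: 7.93
ee_pos: [0.5463, -0.0111, 0.2083]
eef_rot: [2.39, 2.037, 0.003]
force: [-0.1, 0.0, -3.1]
gripper_width: 0.247
```

```bash
python3 - <<'E'
from h import *
import pickle
c=cam("wrist"); cv2.imwrite("pics/wrist7.png",c["frame"])
c=cam("scene"); f=c["frame"][130:240,220:360]; cv2.imwrite("pics/scene7.png",cv2.resize(f,None,fx=5,fy=5,interpolation=cv2.INTER_CUBIC))
s=r.sense();print(s["ee_pos"],s["eef_rot"],s["force"],s["ft_torque"],s["gripper_width"])
E
```

```text
[ 0.54558175 -0.01123311  0.20694036] [2.39058824e+00 2.03739212e+00 5.46143007e-04] [ 0.01612802 -0.97343889 -3.71431914] [-0.22850169  0.08136848 -0.02907329] 0.24255774374271863
```

View pics/scene7.png

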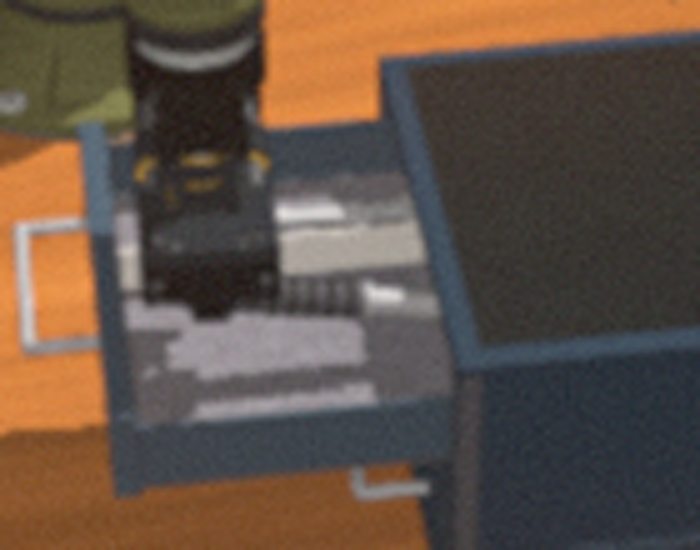

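View pics/wrist7.png

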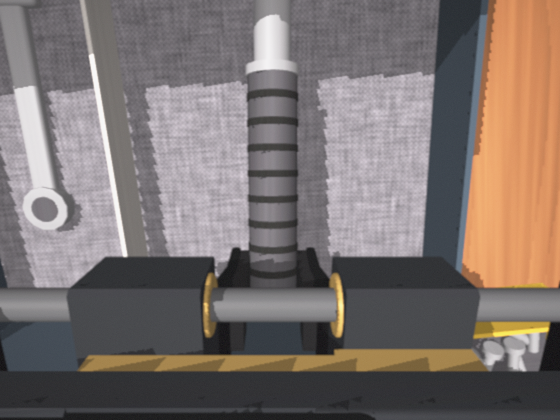

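The scene crop now shows the handle sloping down to the head side, with the force still at 3–3.7 N, so it pivots as wanted. I'll keep raising to lift 70 mm.

>>> move_arm:
  targets:
    - [0,0,0.006,0]
    - [0,0,0.012,0]
    - [0,0,0.018,0]
    - [0,0,0.025,0]
    - [0,0,0.025,0]

```text
time_s: 8.45
ee_pos: [0.5463, -0.011, 0.2334]
eef_rot: [2.39, 2.037, 0.003]
force: [0.5, -0.1, -3.2]
gripper_width: 0.242
```

```bash
python3 - <<'E'
from h import *
import pickle
c=cam("wrist"); cv2.imwrite("pics/wrist8.png",c["frame"]);pickle.dump(c,open("wrist8.pkl","wb"))
c=cam("scene"); f=c["frame"][130:240,220:360]; cv2.imwrite("pics/scene8.png",cv2.resize(f,None,fx=5,fy=5,interpolation=cv2.INTER_CUBIC));pickle.dump(c,open("scene8.pkl","wb"))
s=r.sense();print(s["ee_pos"],s["eef_rot"],s["force"],s["ft_torque"],s["gripper_width"])
E
```

```text
[ 0.54564483 -0.01128205  0.23205681] [2.39038374e+00 2.03734773e+00 6.27083890e-04] [-0.80293356 -0.08655667 -4.46432634] [-0.35408883  0.1707112  -0.00621442] 0.23998978704444623
```

View pics/scene8.png

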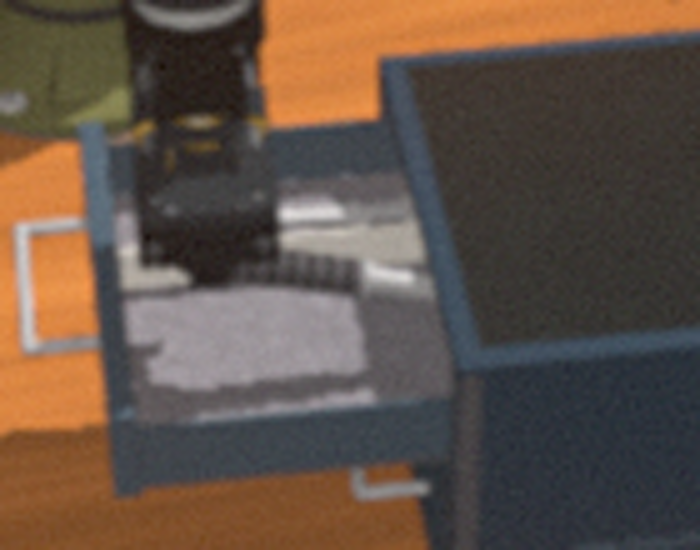

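View pics/wrist8.png

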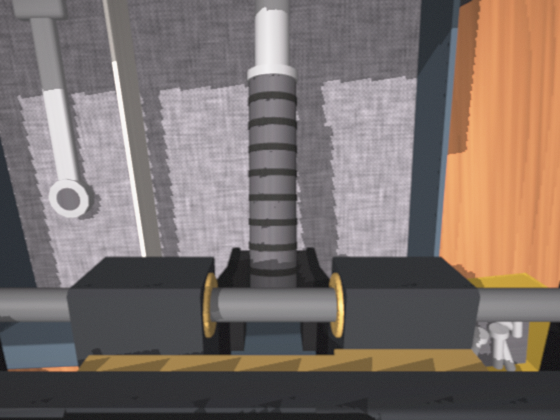

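The slant is now about 0.25 rad and the handle end clears the panel's top. The shaft should be about 11 mm under the top sheet's edge. I'll draw out at a slant, rising gently.

>>> move_arm:
  targets:
    - [-0.001,-0.008,0.002,0]
    - [-0.0025,-0.018,0.006,0]
    - [-0.004,-0.028,0.01,0]
    - [-0.0055,-0.038,0.014,0]
    - [-0.007,-0.048,0.018,0]
    - [-0.008,-0.057,0.023,0]
    - [-0.008,-0.057,0.023,0]

```text
time_s: 9.13
ee_pos: [0.5374, -0.0719, 0.2561]
eef_rot: [2.393, 2.031, 0.0]
force: [-0.3, -2.1, -2.8]
gripper_width: 0.24
```

```bash
python3 - <<'E'
from h import *
import pickle
c=cam("wrist"); cv2.imwrite("pics/wrist9.png",c["frame"]);pickle.dump(c,open("wrist9.pkl","wb"))
c=cam("scene"); f=c["frame"][110:240,200:360]; cv2.imwrite("pics/scene9.png",cv2.resize(f,None,fx=4,fy=4,interpolation=cv2.INTER_CUBIC))
s=r.sense();print(s["ee_pos"],s["eef_rot"],s["force"],s["ft_torque"],s["gripper_width"])
E
```

```text
[ 0.53754411 -0.06928463  0.25507235] [2.39198140e+00 2.03499500e+00 4.84782693e-04] [ 0.05333233 -0.5405567  -3.08734276] [-0.57137173  0.16422758  0.01161504] 0.2458404170506003
```

View pics/scene9.png

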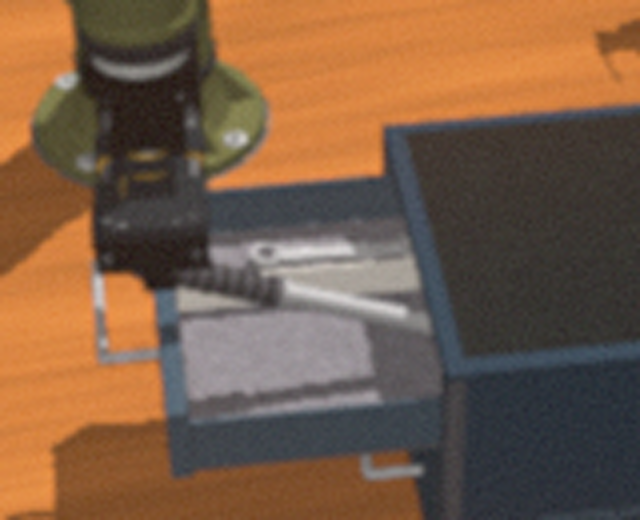

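View pics/wrist9.png

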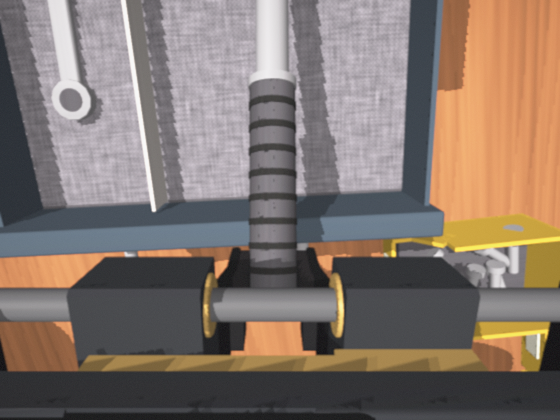

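The wrist view shows the handle passing over the panel, and the scene shows the shaft sloping down to the sheet's edge at (415,318). The horizontal force is about 1–2 N, so I'll carry on.

>>> move_arm:
  targets:
    - [-0.001,-0.009,0.005,0]
    - [-0.0025,-0.019,0.011,0]
    - [-0.004,-0.029,0.017,0]
    - [-0.0055,-0.039,0.023,0]
    - [-0.007,-0.049,0.029,0]
    - [-0.0085,-0.06,0.036,0]
    - [-0.0085,-0.06,0.036,0]

```text
time_s: 9.82
ee_pos: [0.5288, -0.1324, 0.2927]
eef_rot: [2.393, 2.03, 0.0]
force: [-0.5, -2.7, -3.2]
gripper_width: 0.242
```

```bash
python3 - <<'E'
from h import *
import pickle
c=cam("wrist"); cv2.imwrite("pics/wrist10.png",c["frame"])
c=cam("scene"); f=c["frame"][90:240,180:360]; cv2.imwrite("pics/scene10.png",cv2.resize(f,None,fx=4,fy=4,interpolation=cv2.INTER_CUBIC))
s=r.sense();print(s["ee_pos"],s["eef_rot"],s["force"],s["ft_torque"],s["gripper_width"])
E
```

```text
[ 0.52895858 -0.1295707   0.29123789] [2.39204470e+00 2.03431054e+00 4.38620219e-04] [ 0.14881201 -0.24112926 -2.10978138] [-0.5664653   0.13274828 -0.04024534] 0.24249830284648827
```

View pics/scene10.png

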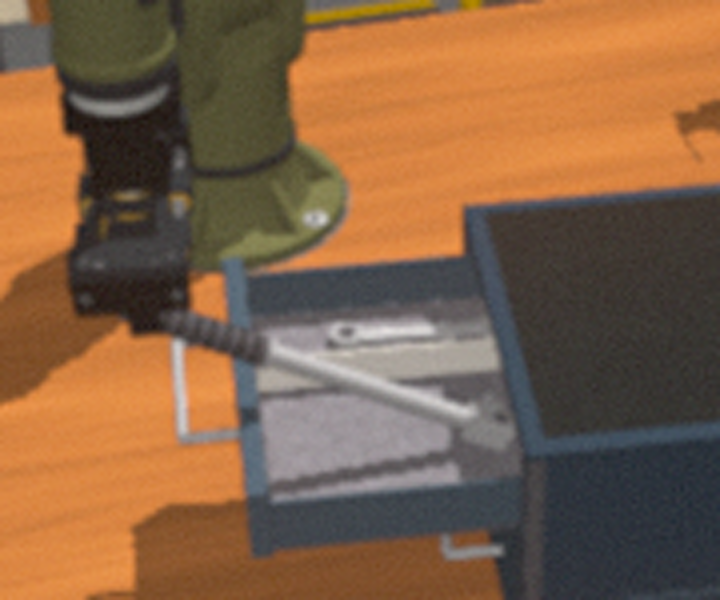

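View pics/wrist10.png

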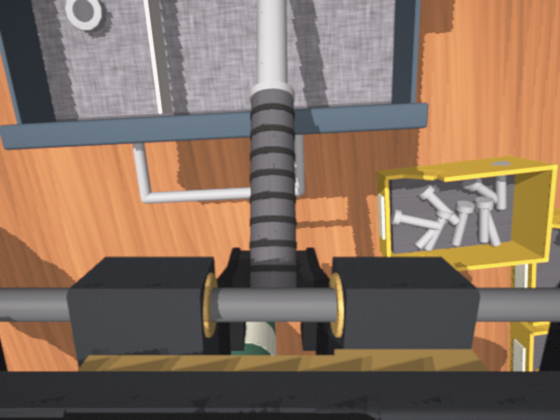

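The head is now visible just out from under the sheet at (490,432), and forces are low. I'll draw another ~30 mm so it clears the edge.

>>> move_arm:
  targets:
    - [-0.001,-0.007,0.004,0]
    - [-0.002,-0.014,0.008,0]
    - [-0.003,-0.021,0.012,0]
    - [-0.004,-0.028,0.017,0]
    - [-0.004,-0.028,0.017,0]

```text
time_s: 10.33
ee_pos: [0.5247, -0.1587, 0.3089]
eef_rot: [2.392, 2.033, -0.0]
force: [-1.1, -2.0, -3.4]
gripper_width: 0.245
```

```bash
python3 - <<'E'
from h import *
import pickle
c=cam("top"); f=c["frame"][150:300,200:340]; cv2.imwrite("pics/top11.png",cv2.resize(f,None,fx=4,fy=4,interpolation=cv2.INTER_CUBIC))
c=cam("scene"); f=c["frame"][90:240,180:360]; cv2.imwrite("pics/scene11.png",cv2.resize(f,None,fx=4,fy=4,interpolation=cv2.INTER_CUBIC)); pickle.dump(c,open("scene11.pkl","wb"))
s=r.sense();print(s["ee_pos"],s["eef_rot"],s["force"],s["ft_torque"],s["gripper_width"])
E
```

```text
[ 0.52490455 -0.15729022  0.30810814] [ 2.39151195e+00  2.03503929e+00 -2.23218984e-04] [-0.8866109  -1.55696562 -2.98294298] [-0.58484257  0.12580612 -0.00545319] 0.24231273198727818
```

View pics/scene11.png

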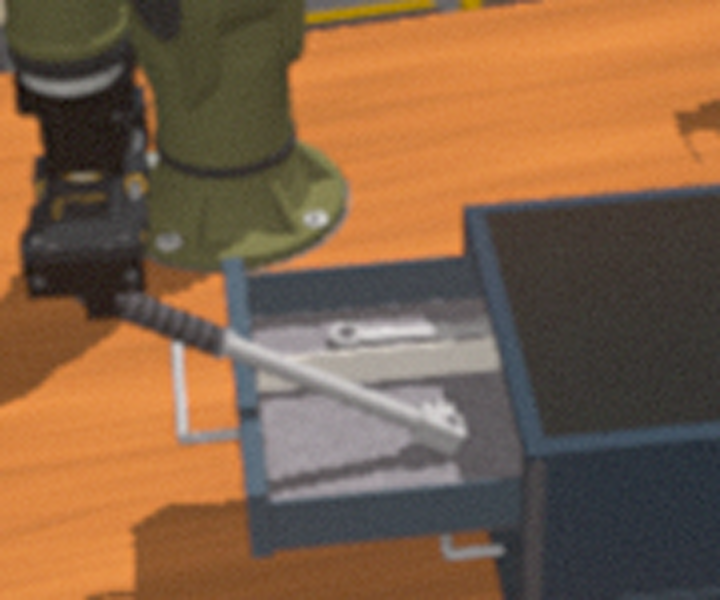

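View pics/top11.png

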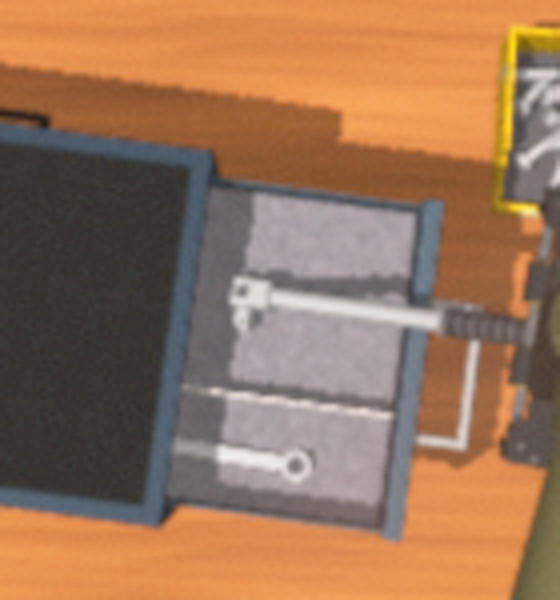

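The top view shows the whole head, at (247,295) in the crop, about 30 mm clear of the cabinet edge. Now I'll raise the grip along an arc over the head, so the head doesn't slide to the panel.

>>> move_arm:
  targets:
    - [0.001,0.006,0.011,0]
    - [0.002,0.015,0.022,0]
    - [0.003,0.024,0.033,0]
    - [0.0045,0.034,0.045,0]
    - [0.006,0.046,0.057,0]
    - [0.008,0.058,0.067,0]
    - [0.01,0.072,0.079,0]
    - [0.012,0.086,0.09,0]
    - [0.013,0.095,0.096,0]
    - [0.013,0.095,0.096,0]

```text
time_s: 11.27
ee_pos: [0.539, -0.0575, 0.4052]
eef_rot: [2.385, 2.044, 0.003]
force: [-1.4, 0.1, -4.0]
gripper_width: 0.243
```

```bash
python3 - <<'E'
from h import *
import pickle
c=cam("top"); f=c["frame"][150:300,200:340]; cv2.imwrite("pics/top12.png",cv2.resize(f,None,fx=4,fy=4,interpolation=cv2.INTER_CUBIC))
c=cam("scene"); f=c["frame"][60:240,180:380]; cv2.imwrite("pics/scene12.png",cv2.resize(f,None,fx=3.3,fy=3.3,interpolation=cv2.INTER_CUBIC)); pickle.dump(c,open("scene12.pkl","wb"))
s=r.sense();print(s["ee_pos"],s["eef_rot"],s["force"],s["ft_torque"],s["gripper_width"],s["qpos"])
E
```

```text
[ 0.53802407 -0.06060267  0.40356169] [ 2.38972304e+00  2.03887801e+00 -2.35171438e-04] [ 0.11692319 -0.2353709  -5.00115804] [-0.05323451  0.05564135 -0.03331238] 0.24204340410601274 [-0.56057327  0.05448641  0.66154434  1.45304847 -0.03324831  1.64539103
 -0.06034575]
```

View pics/scene12.png

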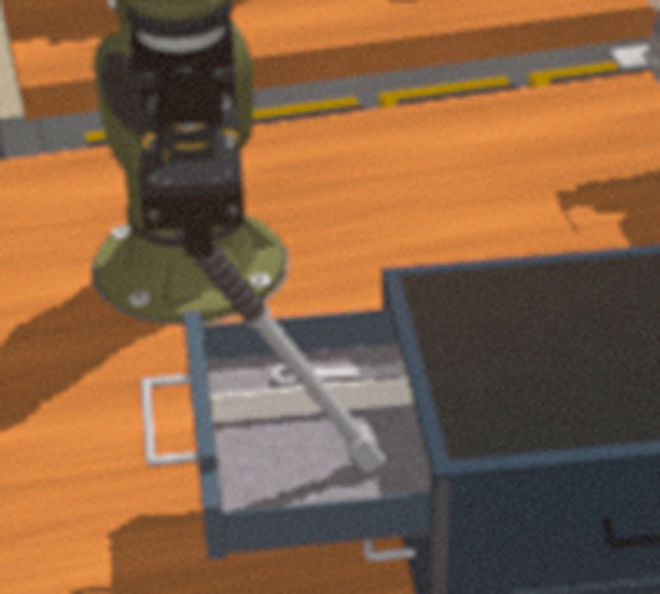

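View pics/top12.png

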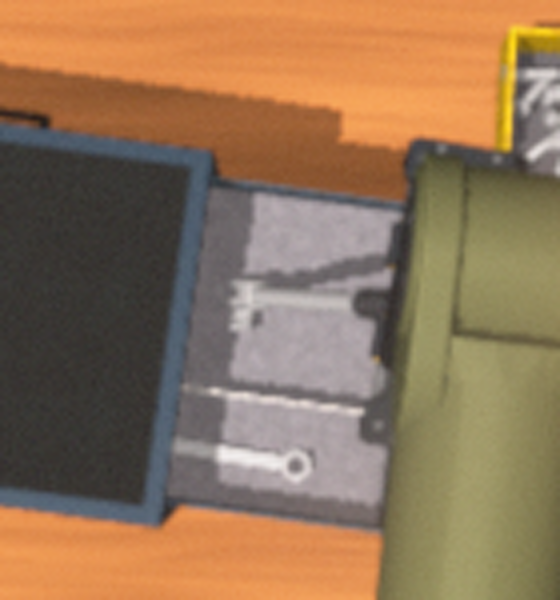

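The grip now carries about 5 N, the bar's full weight, with a slant of about 60° and the head clear of the edge. I'll lift straight up.

>>> move_arm:
  targets:
    - [0,0,0.006,0]
    - [0,0,0.014,0]
    - [0,-0.002,0.022,0]
    - [0,-0.004,0.032,0]
    - [0,-0.006,0.044,0]
    - [0,-0.008,0.056,0]
    - [0,-0.01,0.068,0]
    - [0,-0.01,0.08,0]
    - [0,-0.01,0.09,0]
    - [0,-0.01,0.1,0]

```text
time_s: 12.2
ee_pos: [0.5379, -0.0718, 0.5051]
eef_rot: [2.391, 2.036, 0.001]
force: [0.0, -0.8, -5.9]
gripper_width: 0.242
```

```bash
python3 - <<'E'
from h import *
import pickle
c=cam("scene"); f=c["frame"][20:240,180:380]; cv2.imwrite("pics/scene13.png",cv2.resize(f,None,fx=2.7,fy=2.7,interpolation=cv2.INTER_CUBIC)); pickle.dump(c,open("scene13.pkl","wb"))
s=r.sense();print(s["ee_pos"],s["eef_rot"],s["force"],s["ft_torque"],s["gripper_width"],s["qpos"])
E
```

```text
[ 0.53824525 -0.07181201  0.50694038] [2.38971107 2.0349932  0.00404742] [-0.42661084  0.9184962  -4.21092461] [-0.08563601  0.12012855 -0.03357744] 0.2403929016493812 [-0.52249778  0.10784564  0.69306747  1.2039269  -0.07177685  1.85006369
 -0.01236558]
```

View pics/scene13.png

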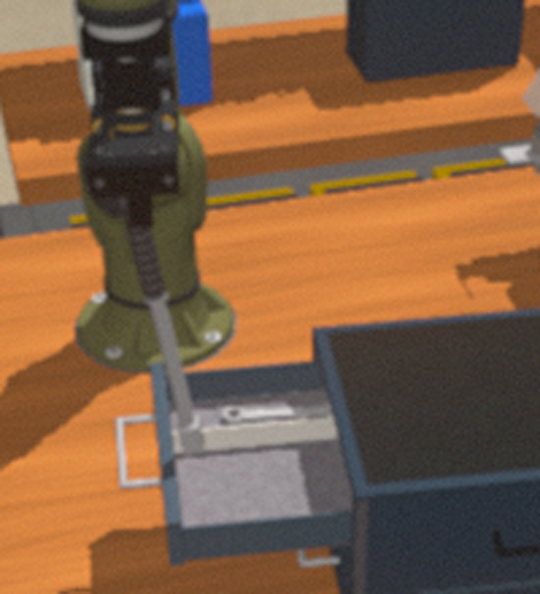

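The bar has swung to nearly vertical in the pads and hangs clear. Joint 6 is at 1.85 (limit 2.05), so I'll lift further in checked steps.

>>> move_arm:
  targets:
    - [0,0,0.005,0]
    - [0,0,0.012,0]
    - [0,0,0.02,0]
    - [0,0,0.028,0]
    - [0,0,0.036,0]
    - [0,0,0.042,0]
    - [0,0,0.045,0]
    - [0,0,0.045,0]

```text
time_s: 12.92
ee_pos: [0.5382, -0.0711, 0.5494]
eef_rot: [2.39, 2.037, 0.001]
force: [-0.0, 0.2, -5.0]
gripper_width: 0.244
```

```bash
python3 - <<'E'
from h import *
import pickle
s=r.sense();print(s["time_s"],s["ee_pos"],s["force"],s["gripper_width"],s["qpos"])
for n in ("scene","top"):
    c=cam(n); pickle.dump(c,open(n+"14.pkl","wb")); f=c["frame"]; cv2.imwrite(f"pics/{n}14.png",f)
c=pickle.load(open("scene14.pkl","rb")); f=c["frame"][0:230,150:350]; cv2.imwrite("pics/scene14c.png",cv2.resize(f,None,fx=2.6,fy=2.6,interpolation=cv2.INTER_CUBIC))
E
```

```text
12.9167 [ 0.53818053 -0.07107938  0.54936206] [-0.01542434  0.17285004 -5.04835385] 0.24361641021229263 [-0.49501958  0.15101324  0.70771102  1.07856007 -0.10512438  1.94476998
  0.00919149]
```

View pics/scene14c.png

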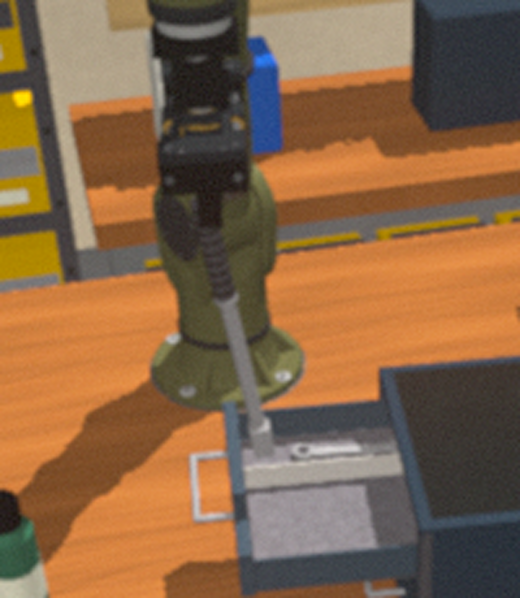

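View pics/top14.png

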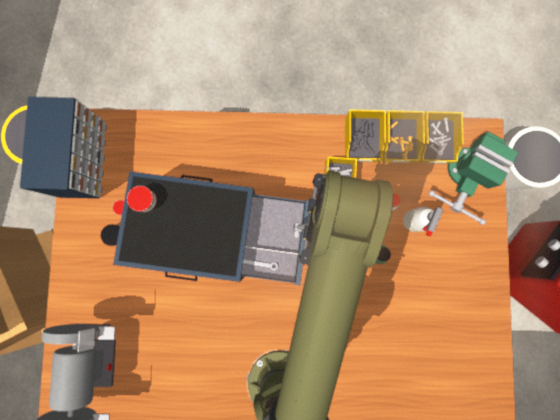

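```bash
python3 - <<'E'
from h import *
import pickle
t=pickle.load(open("top14.pkl","rb")); s=pickle.load(open("scene14.pkl","rb"))
f=t["frame"][200:270,260:330]; cv2.imwrite("pics/top14c.png",cv2.resize(f,None,fx=8,fy=8,interpolation=cv2.INTER_CUBIC))
o,d=ray(s,250.5,175)
# bar plane through grip, along bar yaw
g=np.array([0.538,-0.071,0.551]); n=np.array([np.sin(1.41),-np.cos(1.41),0])
p=o+d*((g-o)@n)/(d@n); print("head bottom in bar plane",p, "len",np.linalg.norm(p-g)); print(proj(t,p))
E
```

```text
head bottom in bar plane [ 0.5429767  -0.04031689  0.24865884] len 0.3039348591684988
[296.33500515 227.47555215]
```

View pics/top14c.png

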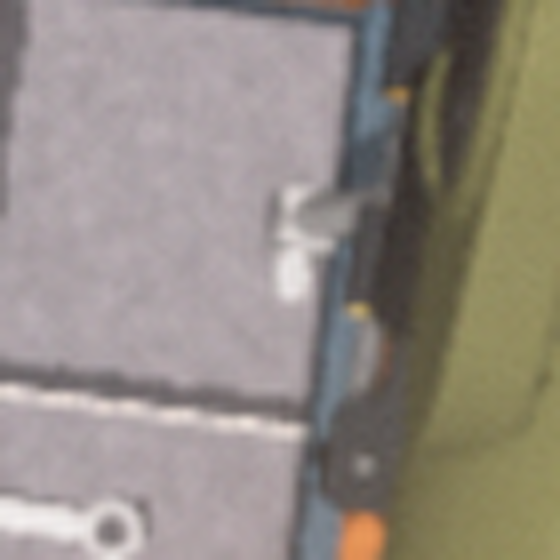

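The head's lowest point is at about 0.25–0.27, only 3–5 cm above the top. I'll gain 40 mm more, coming slightly nearer the base to stay off joint 6's limit.

>>> move_arm:
  targets:
    - [-0.003,0,0.003,0]
    - [-0.009,0,0.008,0]
    - [-0.016,0,0.013,0]
    - [-0.024,0,0.019,0]
    - [-0.032,0,0.025,0]
    - [-0.039,0,0.031,0]
    - [-0.045,0,0.036,0]
    - [-0.05,0,0.04,0]
    - [-0.05,0,0.04,0]
    - [-0.05,0,0.04,0]

```text
time_s: 13.85
ee_pos: [0.4879, -0.071, 0.589]
eef_rot: [2.39, 2.038, 0.002]
force: [0.7, 0.7, -5.7]
gripper_width: 0.241
```

>>> move_arm:
  targets:
    - [0,0,0,0]
    - [0,0,0,0]
    - [0,0,0,0]
    - [0,0,0,0]
    - [0,0,0,0]
    - [0,0,0,0]

```text
time_s: 14.35
ee_pos: [0.488, -0.0709, 0.5884]
eef_rot: [2.391, 2.038, -0.001]
force: [-0.1, 0.2, -6.2]
gripper_width: 0.244
```

```bash
python3 - <<'E'
from h import *
import pickle
s=r.sense();print(s["time_s"],s["ee_pos"],s["force"],s["gripper_width"],s["qpos"],np.abs(s["qvel"]).max())
for n in ("scene","top","wrist"):
    c=cam(n); pickle.dump(c,open(n+"15.pkl","wb")); f=c["frame"]; cv2.imwrite(f"pics/{n}15.png",f)
c=pickle.load(open("scene15.pkl","rb")); f=c["frame"][0:230,150:350]; cv2.imwrite("pics/scene15c.png",cv2.resize(f,None,fx=2.6,fy=2.6,interpolation=cv2.INTER_CUBIC))
c=pickle.load(open("top15.pkl","rb")); f=c["frame"][160:300,100:330]; cv2.imwrite("pics/top15c.png",cv2.resize(f,None,fx=3.4,fy=3.4,interpolation=cv2.INTER_CUBIC))
E
```

```text
14.35 [ 0.4880448  -0.07094037  0.58844607] [-0.09032344  0.24084554 -6.21579009] 0.24390370443664872 [-0.53776858  0.05930004  0.68891977  1.07448294 -0.04155088  2.02115622
 -0.02688678] 0.003416692636885733
```

View pics/scene15.png

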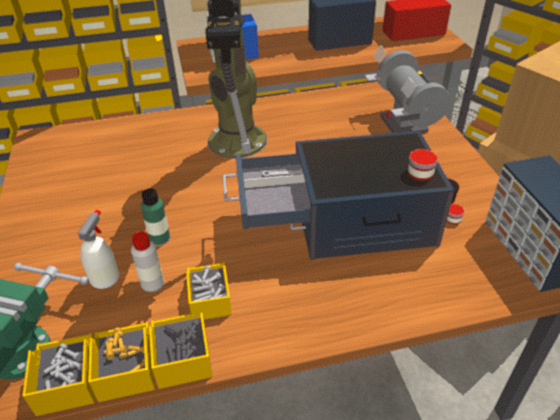

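View pics/scene15c.png

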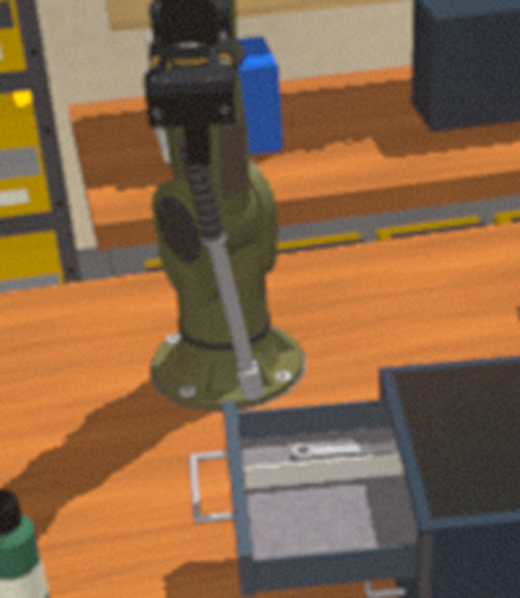

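View pics/top15c.png

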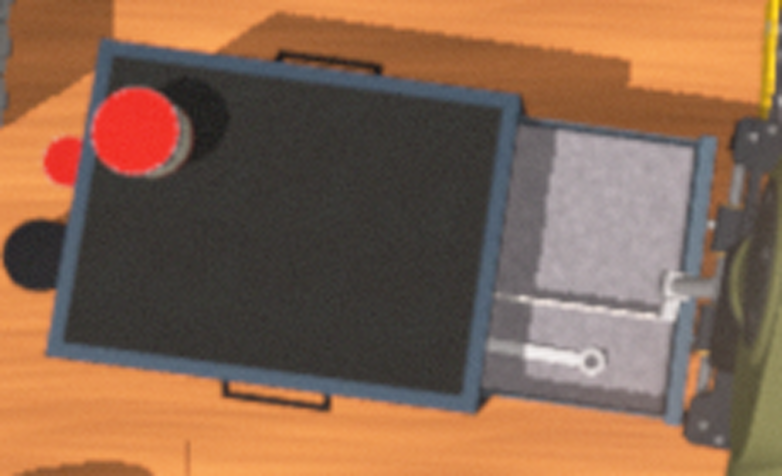

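View pics/wrist15.png

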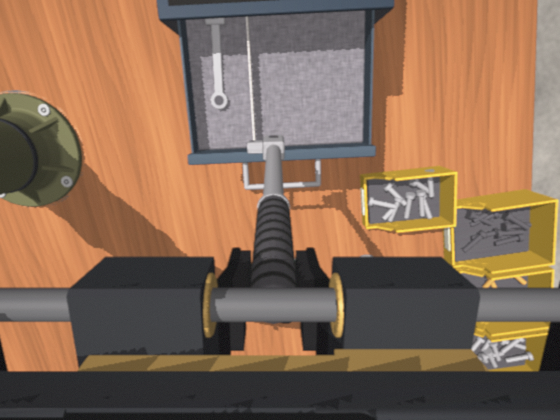

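```bash
python3 - <<'E'
from h import *
import pickle
t=pickle.load(open("top15.pkl","rb")); s=pickle.load(open("scene15.pkl","rb")); w=pickle.load(open("wrist15.pkl","rb"))
o,d=ray(s,150+250/2.6,397/2.6)
g=np.array([0.488,-0.071,0.590]); n=np.array([np.sin(1.41),-np.cos(1.41),0])
p=o+d*((g-o)@n)/(d@n); print("plane",p,np.linalg.norm(p-g))
ht=(100+675/3.4,160+285/3.4)
print("tri scene/top head",tri(s,(150+248/2.6,382/2.6),t,ht))
print("tri scene/wrist",tri(s,(150+248/2.6,382/2.6),w,(269,145)))
# drawer: bow in wrist
H=np.array([onz(w,*q,0.182) for q in [(246,186),(319,184)]]); print("bow",H.mean(0))
E=[onz(t,100+u/3.4,160+v/3.4,0.182) for u,v in [(712,140),(672,420)]]; print("panel approx",E)
# movement of bystanders
t0=pickle.load(open("top0.pkl","rb"))["frame"]; s0=pickle.load(open("scene0.pkl","rb"))["frame"]
for nm,a,b,box in [("tin top",t0,t["frame"],(100,170,165,250)),("cans scene",s0,s["frame"],(70,185,170,300)),("tins scene",s0,s["frame"],(400,145,470,230)),("bin scene",s0,s["frame"],(180,255,235,320))]:
    x0,y0,x1,y1=box; dd=cv2.absdiff(a[y0:y1,x0:x1],b[y0:y1,x0:x1]).max(2); print(nm,"mean",dd.mean().round(2),"n>40",(dd>40).sum())
E
```

```text
plane [ 0.49293243 -0.0405898   0.29021219] 0.3013666194313519
tri scene/top head (array([ 0.49221856, -0.04238912,  0.30971609]), np.float64(0.0019395035634716573))
tri scene/wrist (array([ 0.48890105, -0.03883452,  0.30668604]), np.float64(0.004198884183839514))
bow [ 0.49687887 -0.11153907  0.182     ]
panel approx [array([ 0.63416416, -0.08651714,  0.182     ]), array([ 0.36632274, -0.0518817 ,  0.182     ])]
tin top mean 4.79 n>40 0
cans scene mean 23.5 n>40 2683
tins scene mean 4.99 n>40 0
bin scene mean 15.97 n>40 506
```

The lowest point is at about 0.29 (7 cm above the top), and the bow is unchanged at y = -0.1115, so the drawer is still at its stop. The cans and bin regions differ from the first picture; I'll check whether that's only the lighting.

```bash
python3 - <<'E'
import pickle,cv2,numpy as np
a=pickle.load(open("scene0.pkl","rb"))["frame"][165:325,65:240]; b=pickle.load(open("scene15.pkl","rb"))["frame"][165:325,65:240]
cv2.imwrite("pics/cmp.png",cv2.resize(np.hstack([a,b]),None,fx=2.2,fy=2.2))
ga,gb=[cv2.Canny(cv2.cvtColor(x,cv2.COLOR_BGR2GRAY),80,160).astype(np.float32) for x in (a,b)]
for n,(x0,y0,x1,y1) in {"spray":(10,40,55,125),"white":(65,65,100,130),"green":(75,20,105,82),"bin":(118,95,170,155)}.items():
    A=a[y0:y1,x0:x1].astype(np.float32).mean(2);B=b[y0:y1,x0:x1].astype(np.float32).mean(2)
    print(n,cv2.phaseCorrelate(A,B,cv2.createHanningWindow(A.shape[::-1],cv2.CV_32F)))
E
```

```text
spray ((0.3480739047762107, -0.22421580845139033), 0.7610781697873716)
white ((0.0854017983101869, -0.06483210370106463), 0.8233311742912104)
green ((0.20695757846499774, -0.13802063055511127), 0.7891920780142149)
bin ((0.08305098968408586, 0.07053320612710934), 0.8582013336228735)
```

View pics/cmp.png

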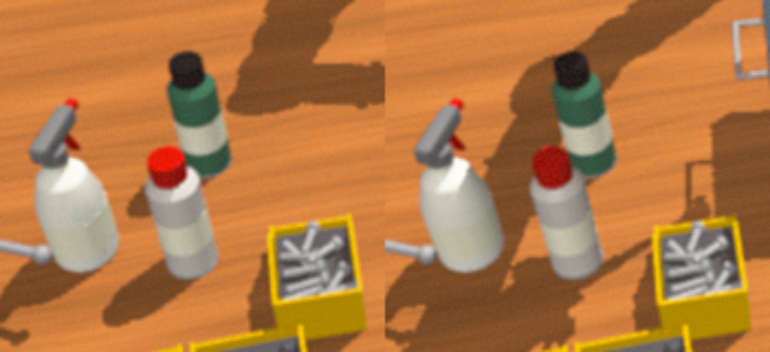

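The difference is only the arm's shadow. The sprayer, both cans and the bin have not moved (shift under 0.5 px). Handing in.

```bash
python3 - <<'E'
from h import *
s=r.sense();print(s["time_s"],s["ee_pos"],s["force"],s["gripper_width"],np.abs(s["qvel"]).max())
print(job.hand_in())
E
```

```text
14.5 [ 0.48797829 -0.07094522  0.58854395] [ 0.2274651  -0.07385771 -5.30693009] 0.2474563370539361 0.001831130650684032
the job is handed in; nothing more can be done
None
```

I pulled the drawer out to its stop by hooking its bow handle from behind. I then gripped the bar 22 mm from its handle end, raised that end and drew the bar out at a slant over the panel. It is now held still in the air, and the job was handed in at 14.5 s.

- **Drawer:** the bow moved 0.128 m from a start of about 0.06, which puts the opening at about 0.19. The last picture shows it unchanged.
- **Bar:** it pivoted in the pads as the handle rose, and now hangs nearly upright. Its lowest point is about 0.29 m, 7 cm above the cabinet top. The grip carries about 5 N, roughly the bar's whole weight.
- **Forces:** the largest reading I saw was 13 N, at the drawer stop. While the bar was being drawn out, readings stayed below about 5 N.
- **Other things:** the tins, cans, sprayer and bin show no movement between the first and last pictures. The spanner is still in the drawer.

These checks disagreed, were tight or could not be made:

- The scene and top views disagreed by about 5 mm on the drawer handle, so I used the wrist camera instead.
- In the final check the grip-to-head distance came out at 0.30 m against an expected 0.28 m, so the 7 cm height is good to about 2 cm.
- One late force reading was 6.2 N; I took it as noise.
- Joint 6 ended at 2.02, close to its 2.05 limit.
- The socket never came into view, as it lies under the cabinet top, so I could not check it.

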